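# Clean the returned filters in the hand-cranked filter cleaner

## Robot

A 6-joint arm with a two-finger parallel gripper is mounted at the origin on the work surface. World frame = base frame: x ahead of the robot, y to its left, z up, the work surface at z = 0. Lengths are in m, angles in rad, forces in N, time in s.
With the tool pointing down it reaches from about 0.3 to 0.775 m from the base axis. Payload 14.6 kg.
Tool frame: the origin (TCP) lies on the centre line of the jaws, within the pads' length; the fingertips stand 11 mm ahead of it and the grasp point (between the pads) lies 8 mm behind it; y points along the fingers, x is the direction in which the jaws open and shut, and the axes are right-handed (so a half turn about y gives the same grasp; the last joint's range is limited). The gripper opens to 94 mm and grips with 3 to 60 N. Pads are 16 mm wide; open, the fingers measure 119 mm over their backs; the gripper's body (75 mm by 177 mm) begins 78 mm behind the grasp point.
Start: joints at [1.217, 0.3, 1.521, -0, 1.321, -0.067], TCP at [0.156, 0.528, 0.216] pointing down, gripper open.
Joint ranges: [-3.03, 3.03], [-0.79, 2.21], [0.23, 2.52], [-1.04, 4.18], [0, 3.07], [-2.55, 2.55]. Speed limits (rad/s): [2.22, 2.22, 2.57, 3.14, 3.14, 3.14].

## Interface

Orientations are given as [roll, pitch, yaw] about the fixed x, y, z axes, in that order (R = Rz(yaw) Ry(pitch) Rx(roll)).
In Python, from station import ctrl, imaging gives the robot as it stands. The module is installed in compiled form; this text tells all that it offers.
- The arm moves only by the tool apply_moves, never from a script. Its argument "deltas" is a list of rows, each an object with "dp": the shift along the tool's x, y, z in m, a list of three; "roll": the turn about the tool's y in rad; "grip": the closure, from -1 (fully open) to 1 (shut). In form: [{"dp": [tx, ty, tz], "roll": roll, "grip": grip}, ...]. A call has 1 to 10 rows; each row shifts and turns the commanded pose from where the row before left it, along the tool's axes as they then stand; what a row does not reach is not made up. A row lasts 1/8 s, in which the tool goes at most 62.5 mm and 10.7 degrees, less where a joint would pass 70% of its speed; a pose out of reach is approached as far as the arm can. A call with a gripper value outside its range is refused whole. The fingers move at their own pace and stop on an object; "newtons" is the grip in N (left out, the last holds). Time passes only in rows, so rows that do not move let the fingers close. It gives the time, the measured TCP pose, the force and the opening at its end, in the units of the state.
- ctrl.get_obs(): the state, without advancing time (a new reading comes with each control period).
- imaging.camera(name): name is "scene" or "top" or "wrist"; returns the picture (400x640x3 uint8, blue, green, red); there is no depth.
- imaging.camera_info(name): a dict with "K" (3x3 intrinsics, pixels), "D" ([k1, k2, p1, p2, k3] as OpenCV has them; the pictures are not rectified), "world_from_camera" (4x4, takes a point from camera to world coordinates). Camera axes: x right, y down, z forward; pixel columns grow to the right and rows downward; lengths in m; the calibration is good to about 2 mm. A picture is of the moment at which its call begins: read the wrist's pose just before it. camera_info takes no time and is no camera call; for the wrist camera it gives the pose at the moment of the call.
- ctrl.hand_in(): hands the job in, once; it reports no verdict.
The state is a dict: "time_s": time; "qpos": joint angles; "joint_vel": joint speeds; "tau": joint torques, N m; "ee_pos": TCP position; "eef_rot": TCP orientation; "force": force on the tool from outside, world axes, zero at the start; "moment": the same for the moment, N m; "grip_width": finger opening in m.
Only numpy, scipy, OpenCV 4.12 (cv2) and the standard library are available. Lean on these libraries where they do the work, as an engineer would, in place of code of your own. Each camera call takes 0.05 s, during which the arm holds its last target. There are 200 camera calls.

## Task

Seat every returned square filter flat in its own pocket of the filter cleaner and turn the selector dial to the middle one of its three marks. Then revolve the crank counter-clockwise by its spinning grip until the brush has travelled all the way across to its far stop and every filter is still seated (reseat any that gets knocked out before then), and only then lay the cleaned filters side by side, flat on the black rubber mat. Leave the dial on the middle mark and the brush at its far stop, and leave the other gear on the counter alone.

Things in the scene. Friction and masses are not known exactly. Their poses are not given: they have to be found in the camera images.
- filter_a: Square smoked glass filter in a steel frame, 54 x 54 x 10 mm, 80 g or so; origin at its centre, x and y along its sides, z through its thickness. Lies flat on the countertop left of the cleaner. Absent (None) in some starts
- filter_b: Square smoked glass filter in a steel frame, 54 x 54 x 10 mm, 80 g or so; origin at its centre, x and y along its sides, z through its thickness. Lies flat on the countertop left of the cleaner. Absent (None) in some starts
- filter_c: Square smoked glass filter in a steel frame, 54 x 54 x 10 mm, 80 g or so; origin at its centre, x and y along its sides, z through its thickness. Lies flat on the countertop left of the cleaner. Absent (None) in some starts
- cleaner: The filter cleaner: grey slab fixed on the counter, 275 (x) x 330 (y) x 20 mm high; origin at the counter under the middle pocket's centre, the slab reaching from x = -210 to +65 mm and y = -165 to +165 mm. Its own z is up; -x is roughly towards the robot. Three pockets in a row along its y; the crank and the dial stand on the slab's part nearer the robot
- pocket_0 (a point): Centre of the floor of pocket 0 (cleaner y = -70 mm, 20 mm above the counter). The pocket is 58 x 58 mm, square to the cleaner, between black sloped-top ridges up to 10 mm high; its two sides towards -x and +x of the cleaner are open over the middle 36 mm so that fingers can straddle a filter along the cleaner's x. A seated filter's centre is 5 mm above this point
- pocket_1 (a point): Centre of the floor of pocket 1 (cleaner y = 0 mm, 20 mm above the counter). The pocket is 58 x 58 mm, square to the cleaner, between black sloped-top ridges up to 10 mm high; its two sides towards -x and +x of the cleaner are open over the middle 36 mm so that fingers can straddle a filter along the cleaner's x. A seated filter's centre is 5 mm above this point
- pocket_2 (a point): Centre of the floor of pocket 2 (cleaner y = 70 mm, 20 mm above the counter). The pocket is 58 x 58 mm, square to the cleaner, between black sloped-top ridges up to 10 mm high; its two sides towards -x and +x of the cleaner are open over the middle 36 mm so that fingers can straddle a filter along the cleaner's x. A seated filter's centre is 5 mm above this point
- brush (a point): Top middle of the brush carriage, a 112 mm long bar along the cleaner's x, 20 mm wide, 68 mm above the counter, 140 mm to the -y side of the middle pocket at the start; it travels 280 mm to the cleaner's +y over the pockets as the crank turns
- crank (a joint): Crank angle in rad, about a vertical axis, growing counter-clockwise seen from above; 0 with the arm along the cleaner's +y, hard stop at 15.7 (2.5 turns), which is the brush's far stop. Starts between 0 and 0.8. About 0.1 to 0.2 N m to turn; stays where it is left. The brush moves 17.8 mm per rad
- crank_axis (a point): On the crank's axis, 20 mm above the counter. The grip goes round it at 50 mm radius. The hub and arm reach up to 42 mm above the counter
- crank_grip (a point): Middle of the crank's upright free-spinning black grip, 22 mm across, from 45 to 83 mm above the counter; this point is 65 mm above the counter. Take it from above; it spins freely on its pin
- dial (a joint): Selector dial angle in rad, growing clockwise seen from above; it clicks into detents at 0, 0.7 (the middle mark) and 1.4, which are also its marks; starts at or close to 0. A torque of about 0.07 N m pulls it into the nearest detent
- dial_grip (a point): On the dial's vertical axis at the height to grip: 57 mm above the counter, at the cleaner's x = -150, y = -85 mm. The black bar knob is 42 mm long, 14 mm thick, from 32 to 64 mm above the counter. The frame turns with it: bar along the frame's x (the cleaner's x at joint 0), white pointer line on its -x end; pinch it along the frame's y
- mat: Black rubber hand-over mat fixed on the counter, 240 (x) x 100 (y) x 4 mm; origin at the centre of its underside, long side along its x
- battery: grey polymer camera battery, 90 x 65 x 42 mm block. A bystander: leave alone; origin at the centre of its underside
- level: chrome bubble level, 65 x 18 x 18 mm bar. A bystander: leave alone; origin at the centre of its underside
- adapter: blue anodized lens mount adapter, ring 68 mm across, 20 mm high. A bystander: leave alone; origin at the centre of its underside
- lens_cap: black lens cap, disc 72 mm across, 13 mm high. A bystander: leave alone; origin at the centre of its underside
- driver: screwdriver 160 mm long. A bystander: leave alone; origin at the centre of its underside

How it is judged:
By the outcome, as a careful person would: the job done as asked, in the order asked, and still so for the second after the job is handed in, with the robot touching nothing.
Of filter_a, filter_b, filter_c only 2 to 3 are there at a start; the rules pass over those that are not, and their reading is None.
At some moment in a run one of filter_a, filter_b, filter_c may be knocked a few centimetres aside while the robot is not near it.
It also fails if it takes over 210 s, if anything falls off the work surface, if the arm or the gripper's body presses on something with over 40 N, if the wrist force passes 120 N, or if a joint passes its speed limit or range.

## Working session

There is one attempt and no reset: what is moved stays moved. The work goes in short steps, Python scripts to look and compute and a tool call to move; the robot and the scene stay as the last step left them, time stands still between calls to the robot, and variables do not carry over. Pictures are saved under pics/ and viewed, about 12 in all and at most 16, crops included, and the job is handed in when it is done.

Besides the shell and the picture viewer there is one more tool, called after "Request:" as name(argument=value, ...) on one line, values as JSON. apply_moves: Moves the arm, as the interface text tells. Its arguments: {"type":"object","properties":{"deltas":{"type":"array"},"newtons":{"type":"number"}},"required":["deltas"]}

```bash
mkdir -p pics; cat > h.py <<'E'
import numpy as np, cv2
from station import ctrl, imaging
from scipy.spatial.transform import Rotation as R
def snap(n,f,crop=None,s=1):
    im=imaging.camera(n)
    cv2.imwrite('pics/raw_'+f,im)
    if crop: im=im[crop[1]:crop[3],crop[0]:crop[2]]
    if s!=1: im=cv2.resize(im,None,fx=s,fy=s,interpolation=cv2.INTER_CUBIC)
    cv2.imwrite('pics/'+f,im)
def p2w(n,uv,z,info=None):
    i=info or imaging.camera_info(n); K=np.array(i['K'],float);D=np.array(i['D'],float);T=np.array(i['world_from_camera'])
    p=cv2.undistortPoints(np.array(uv,float).reshape(-1,1,2),K,D).reshape(-1,2)
    d=np.c_[p,np.ones(len(p))]@T[:3,:3].T; o=T[:3,3]
    z=np.broadcast_to(z,len(p))
    return o+d*((z-o[2])/d[:,2])[:,None]
def w2p(n,P):
    i=imaging.camera_info(n);K=np.array(i['K'],float);D=np.array(i['D'],float);T=np.linalg.inv(np.array(i['world_from_camera']))
    r=cv2.Rodrigues(T[:3,:3])[0]
    return cv2.projectPoints(np.array(P,float).reshape(-1,1,3),r,T[:3,3],K,D)[0].reshape(-1,2)
E
python3 - <<'E'
from h import *
np.set_printoptions(precision=4,suppress=True)
print(ctrl.get_obs())
for n in ('scene','top','wrist'): print(n,imaging.camera_info(n))
snap('top','top0.png',None,1.25); snap('scene','scene0.png',None,1.25)
E
```

```text
{'time_s': 0.0, 'qpos': array([ 1.2174,  0.3004,  1.5216,  0.    ,  1.3207, -0.0666]), 'joint_vel': array([ 0.0004,  0.0004, -0.0009,  0.0008, -0.0011, -0.002 ]), 'tau': array([  0.0024, -53.1802, -35.2738,   0.071 ,   0.0243,  -0.0002]), 'ee_pos': array([0.1555, 0.5273, 0.2159]), 'eef_rot': array([-1.5707,  0.0011,  1.2841]), 'force': array([ 0.4011, -0.6738,  0.1436]), 'moment': array([ 0.0223, -0.0554,  0.032 ]), 'grip_width': 0.09385174287813551}
scene {'K': array([[360.9612,   0.    , 319.8344],
       [  0.    , 360.9612, 194.0428],
       [  0.    ,   0.    ,   1.    ]]), 'D': array([-0.078,  0.   ,  0.   ,  0.   ,  0.   ]), 'world_from_camera': array([[-0.0813,  0.7416, -0.6659,  1.1554],
       [ 0.9967,  0.0591, -0.0558,  0.0815],
       [-0.002 , -0.6682, -0.7439,  0.7632],
       [ 0.    ,  0.    ,  0.    ,  1.    ]])}
top {'K': array([[508.1206,   0.    , 322.9016],
       [  0.    , 508.1206, 199.1114],
       [  0.    ,   0.    ,   1.    ]]), 'D': array([-0.1261,  0.    ,  0.    ,  0.    ,  0.    ]), 'world_from_camera': array([[-0.0123, -0.9837,  0.1792,  0.3077],
       [-0.9997,  0.0155,  0.0166,  0.0156],
       [-0.0191, -0.1789, -0.9837,  1.2638],
       [ 0.    ,  0.    ,  0.    ,  1.    ]])}
wrist {'K': array([[326.3506,   0.    , 321.4837],
       [  0.    , 326.3506, 203.6489],
       [  0.    ,   0.    ,   1.    ]]), 'D': array([-0.0058,  0.    ,  0.    ,  0.    ,  0.    ]), 'world_from_camera': array([[ 0.283 ,  0.9186,  0.2758,  0.0747],
       [ 0.9591, -0.2708, -0.0823,  0.5504],
       [-0.0009,  0.2879, -0.9577,  0.3849],
       [ 0.    ,  0.    ,  0.    ,  1.    ]])}
```

View pics/top0.png

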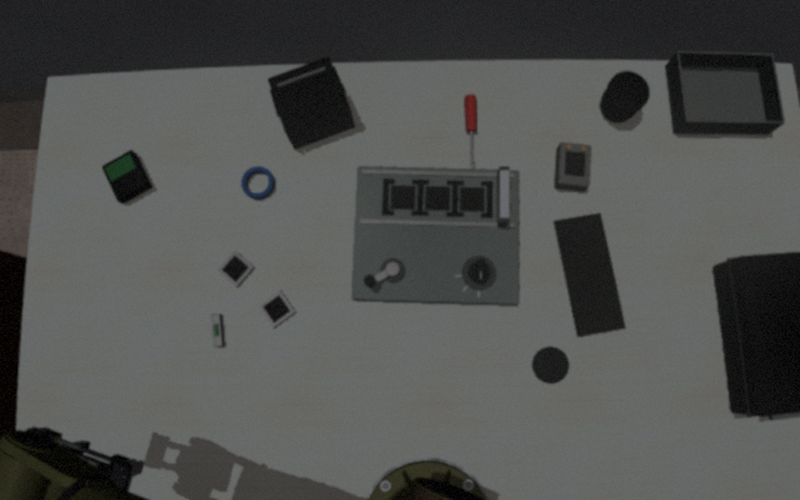

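View pics/scene0.png

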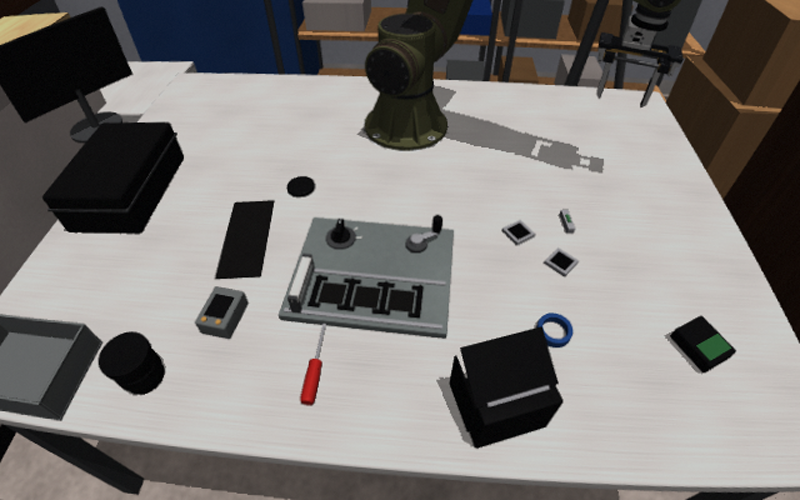

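The top view shows two filters (237,268 and 277,310), cleaner slab (corners about 358,168 / 520,170 / 519,304 / 353,300), grip at (373,281), dial (479,272), mat (590,275). The scene view agrees, with no third filter visible. Enlarging.

```bash
python3 - <<'E'
import cv2,numpy as np
im=cv2.imread('pics/raw_top0.png')
im=np.clip(im.astype(float)*1.8,0,255).astype('uint8')
a=cv2.resize(im[120:260,275:425],None,fx=4,fy=4,interpolation=cv2.INTER_CUBIC)  # 600x560
b=cv2.resize(im[195:285,165:245],None,fx=5,fy=5,interpolation=cv2.INTER_CUBIC) # 400x450
cv2.imwrite('pics/a.png',a);cv2.imwrite('pics/b.png',b)
E
```

```text
(no output)
```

View pics/a.png

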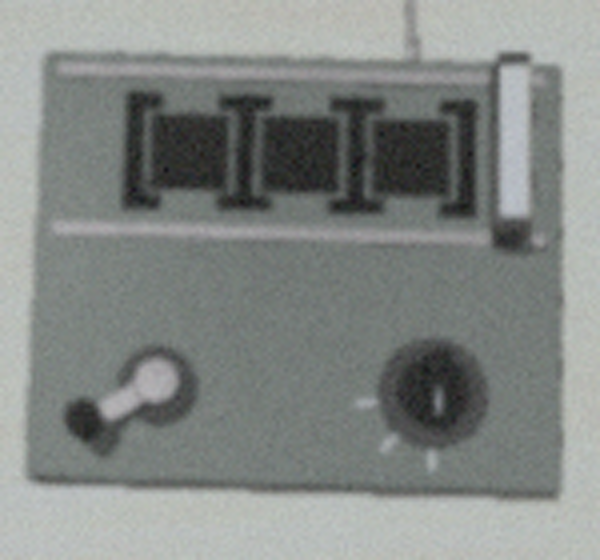

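View pics/b.png

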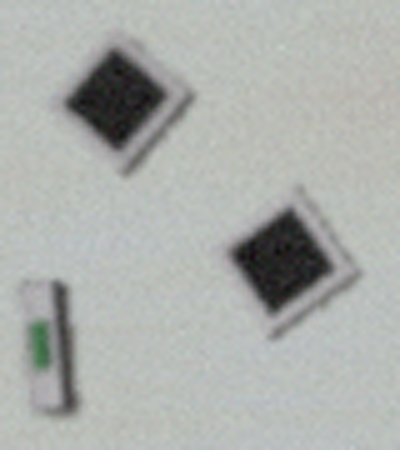

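```bash
python3 - <<'E'
from h import *
np.set_printoptions(precision=4,suppress=True)
px=lambda L,x0,y0,s: [((u+.5)/s-.5+x0,(v+.5)/s-.5+y0) for u,v in L]
C=px([(47,52),(562,66),(558,490),(28,475),(188,152),(300,155),(411,158)],275,120,4)
W=p2w('top',C,0.02)[:,:2]
L=np.array([(65,165),(65,-165),(-210,-165),(-210,165),(0,70),(0,0),(0,-70)])/1000
lm,wm=L.mean(0),W.mean(0); H=(L-lm).T@(W-wm)
th=np.arctan2(H[0,1]-H[1,0],H[0,0]+H[1,1]); r=np.array([[np.cos(th),-np.sin(th)],[np.sin(th),np.cos(th)]])
t=wm-r@lm; print('cleaner',t,th); print((L@r.T+t-W)*1000)
for n,p in dict(axis_dial=(-.150,-.085)).items(): print(n,r@p+t)
g=p2w('top',px([(85,418)],275,120,4),.083)[0]; ax=p2w('top',px([(157,378)],275,120,4),.042)[0]; print('grip',g,'axis',ax, 'cleaner frame',r.T@(g[:2]-t),r.T@(ax[:2]-t))
for n,c in (('fA',[(117,47),(167,97),(120,150),(66,101)]),('fB',[(292,207),(333,265),(276,313),(229,253)])):
    w=p2w('top',px(c,165,195,5),.01)[:,:2]; d=[w[(i+1)%4]-w[i] for i in range(4)]
    print(n,w.mean(0),[round(float(np.degrees(np.arctan2(x[1],x[0]))),1) for x in d],[round(float(np.hypot(*x))*1000,1) for x in d])
m=p2w('top',[(444,177),(480,171),(499,262),(463,268)],.004)[:,:2]; print('mat',m,m.mean(0))
E
```

```text
cleaner [ 0.6381 -0.0327] -0.04516997463819678
[[ 1.7637  1.2708]
 [ 1.6405  0.4621]
 [-2.5369 -1.9826]
 [-1.8442  2.2522]
 [ 0.3657 -1.2192]
 [ 0.3572 -0.4446]
 [ 0.2541 -0.3386]]
axis_dial [ 0.4845 -0.1109]
grip [0.4642 0.0996 0.083 ] axis [0.4935 0.0585 0.042 ] cleaner frame [-0.1798  0.1243] [-0.1486  0.0847]
fA [0.5023 0.3784] [-134.2, 138.8, 48.7, -43.0] [37.3, 35.5, 38.4, 37.5]
fB [0.4201 0.2918] [-144.0, 129.9, 39.0, -54.1] [36.1, 36.9, 38.7, 38.8]
mat [[ 0.5896 -0.2725]
 [ 0.6041 -0.3669]
 [ 0.371  -0.4001]
 [ 0.3583 -0.3081]] [ 0.4807 -0.3369]
```

```bash
cat >> h.py <<'E'
def wrap(a): return (a+np.pi)%(2*np.pi)-np.pi
def go(x,y,z,yaw=None):
    "tool-frame shift (applied before the roll) and roll to reach a pose"
    o=ctrl.get_obs(); M=R.from_euler('xyz',o['eef_rot']).as_matrix(); ya=o['eef_rot'][2]
    d=M.T@(np.array([x,y,z])-o['ee_pos']); r=0 if yaw is None else wrap(ya-yaw)
    print('t',round(o['time_s'],2),'now',o['ee_pos'].round(4),o['eef_rot'].round(3),'dp',d.round(4),'dist',np.linalg.norm(d).round(3),'roll',round(r,3),'F',o['force'].round(1),'w',round(o['grip_width'],4))
E
python3 -c "
from h import *
go(.42,.292,.13,.658)"
```

```text
t 0.1 now [0.1555 0.5273 0.2159] [-1.571e+00  1.000e-03  1.284e+00] dp [-0.1508  0.0861 -0.3203] dist 0.364 roll 0.626 F [-0.1  0.4 -0.3] w 0.0941
```

Request:
apply_moves(deltas=[{"dp": [-0.0215,0.0123,-0.0458],"roll": 0,"grip": -1},{"dp": [-0.0215,0.0123,-0.0458],"roll": 0,"grip": -1},{"dp": [-0.0215,0.0123,-0.0458],"roll": 0,"grip": -1},{"dp": [-0.0215,0.0123,-0.0458],"roll": 0,"grip": -1},{"dp": [-0.0215,0.0123,-0.0458],"roll": 0,"grip": -1},{"dp": [-0.0215,0.0123,-0.0458],"roll": 0,"grip": -1},{"dp": [-0.0215,0.0123,-0.0458],"roll": 0.08,"grip": -1},{"dp": [0,0,0],"roll": 0.182,"grip": -1},{"dp": [0,0,0],"roll": 0.182,"grip": -1},{"dp": [0,0,0],"roll": 0.182,"grip": -1}], newtons=20)

```text
time_s: 1.35
ee_pos: [0.4204, 0.2923, 0.13]
eef_rot: [-1.571, 0.001, 0.652]
force: [-0.0, -0.1, 0.4]
grip_width: 0.094
```

```bash
python3 -c "
from h import *
go(.42,.292,.13,.658); snap('wrist','w1.png',None,1.25)
import pickle;pickle.dump(imaging.camera_info('wrist'),open('w1.pkl','wb'))"
```

```text
t 1.35 now [0.4204 0.2923 0.13  ] [-1.571e+00  1.000e-03  6.520e-01] dp [-0.0005  0.      0.0001] dist 0.001 roll -0.006 F [-0.  -0.1  0.4] w 0.094
```

View pics/w1.png

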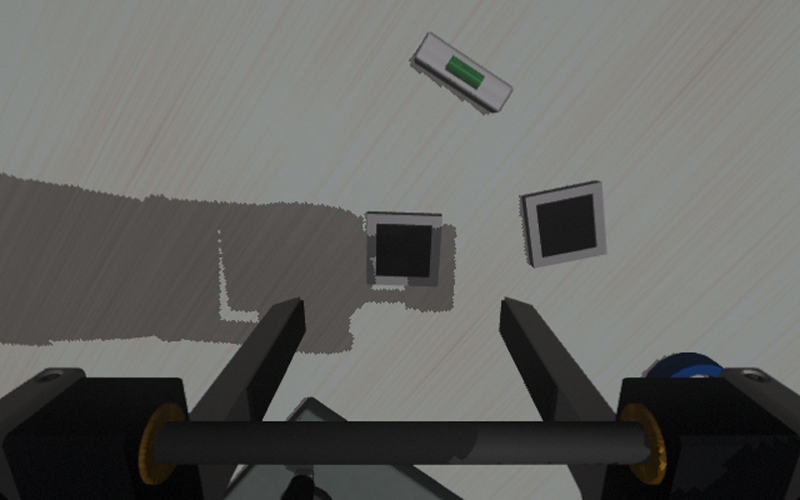

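fB glass corners (376,224),(432,225),(431,277),(376,276); fA glass (537,206),(593,195),(600,246),(544,257).

```bash
python3 - <<'E'
from h import *
import pickle; I=pickle.load(open('w1.pkl','rb'))
for n,c in (('fB',[(376,224),(432.5,225),(431.5,277),(375.5,276)]),('fA',[(537,206),(593,195),(600,246),(544,257)])):
    w=p2w('wrist',np.array(c)/1.25,.010,I)[:,:2]; d=[w[(i+1)%4]-w[i] for i in range(4)]
    print(n,w.mean(0).round(4),[round(float(np.arctan2(x[1],x[0])),3) for x in d],[round(float(np.hypot(*x))*1000,1) for x in d])
E
```

```text
fB [0.4215 0.2925] [0.624, -0.926, -2.518, 2.185] [40.9, 40.0, 42.1, 39.9]
fA [0.506  0.3788] [0.842, -0.663, -2.293, 2.441] [39.8, 38.9, 41.3, 39.1]
```

Request:
apply_moves(deltas=[{"dp": [0.001,0.038,-0.0005],"roll": 0.025,"grip": -1},{"dp": [0,0.038,0],"roll": 0,"grip": -1},{"dp": [0,0.041,0],"roll": 0,"grip": -1},{"dp": [0,0,0],"roll": 0,"grip": -1},{"dp": [0,0,0],"roll": 0,"grip": 1},{"dp": [0,0,0],"roll": 0,"grip": 1},{"dp": [0,0,0],"roll": 0,"grip": 1},{"dp": [0,0,0],"roll": 0,"grip": 1}], newtons=25)

```text
time_s: 2.4
ee_pos: [0.4216, 0.2927, 0.0134]
eef_rot: [-1.571, -0.0, 0.633]
force: [0.1, 0.6, -1.0]
grip_width: 0.0575
```

```bash
cat >> h.py <<'E'
c0=np.array([.6381,-.0327]); th0=-.0452
def cl(x,y): return c0+[np.cos(th0)*x-np.sin(th0)*y, np.sin(th0)*x+np.cos(th0)*y]
E
python3 -c "
from h import *
p=cl(0,.07);print(p);go(p[0],p[1],.12,th0)"
```

```text
[0.64126292 0.03722851]
t 2.4 now [0.4216 0.2927 0.0134] [-1.571 -0.     0.633] dp [ 0.0259 -0.1066 -0.3359] dist 0.353 roll 0.679 F [ 0.1  0.6 -1. ] w 0.0575
```

Request:
apply_moves(deltas=[{"dp": [0,0,0],"roll": 0,"grip": 1},{"dp": [0,0,0],"roll": 0,"grip": 1},{"dp": [0,-0.05,0],"roll": 0,"grip": 1},{"dp": [0,-0.056,0],"roll": 0,"grip": 1},{"dp": [0.0045,0,-0.056],"roll": 0,"grip": 1},{"dp": [0.0045,0,-0.056],"roll": 0,"grip": 1},{"dp": [0.0045,0,-0.056],"roll": 0,"grip": 1},{"dp": [0.0045,0,-0.056],"roll": 0,"grip": 1},{"dp": [0.004,0,-0.056],"roll": 0,"grip": 1},{"dp": [0.004,0,-0.056],"roll": 0.0,"grip": 1}])

```text
time_s: 3.65
ee_pos: [0.6423, 0.0356, 0.1192]
eef_rot: [-1.571, 0.0, 0.633]
force: [0.5, 0.0, -0.9]
grip_width: 0.0537
```

Request:
apply_moves(deltas=[{"dp": [0,0,0],"roll": 0.17,"grip": 1},{"dp": [0,0,0],"roll": 0.17,"grip": 1},{"dp": [0,0,0],"roll": 0.17,"grip": 1},{"dp": [0,0,0],"roll": 0.168,"grip": 1},{"dp": [0,0,0],"roll": 0,"grip": 1}])

```text
time_s: 4.28
ee_pos: [0.6412, 0.0372, 0.1191]
eef_rot: [-1.571, 0.0, -0.044]
force: [0.6, 0.9, -1.6]
grip_width: 0.0534
```

```bash
python3 -c "
from h import *
p=cl(0,.07);go(p[0],p[1],.12,th0); snap('wrist','w2.png',None,1.25)
print(w2p('wrist',[[*cl(x,y),.02] for x,y in ((0,0),(0,-.07),(-.15,.085),(.029,-.029),(-.029,-.029))])*1.25)
import pickle;pickle.dump(imaging.camera_info('wrist'),open('w2.pkl','wb'))"
```

```text
t 4.28 now [0.6412 0.0372 0.1191] [-1.571  0.    -0.044] dp [ 0.     -0.0009  0.0001] dist 0.001 roll 0.001 F [ 0.6  0.9 -1.6] w 0.0534
[[401.52020981 349.11286342]
 [401.20356539 428.22571049]
 [180.87513528 236.57270172]
 [439.61559368 383.2825876 ]
 [363.14562314 383.02315148]]
```

View pics/w2.png

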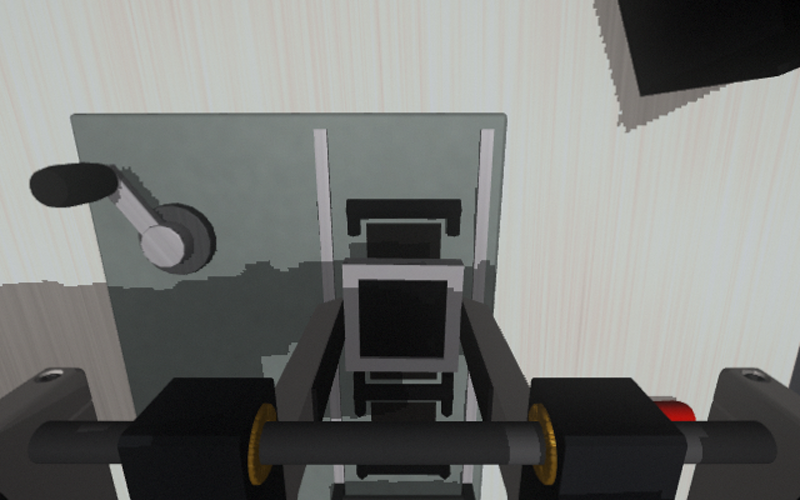

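The filter hangs square in the jaws above pocket 2. Slab corners show at (72,114),(506,114), and the outer ridge ends at x=347 and 461.

```bash
python3 - <<'E'
from h import *
import pickle; I=pickle.load(open('w2.pkl','rb'))
c=np.array([(72,114),(506,114),(347,200),(461,200),(366.5,223),(440.5,223)])/1.25
w=p2w('wrist',c,[.02,.02,.03,.03,.02,.02],I)[:,:2]
r=R.from_euler('z',-th0).as_matrix()[:2,:2]
print(((w-c0)@r.T*1000).round(1))
f=p2w('wrist',np.array([(359,280),(447,280),(359,357),(446,357)])/1.25,.119-.0134+.010,I)[:,:2]; print(f.mean(0))
E
```

```text
[[-206.4  163.7]
 [  64.4  164.4]
 [ -35.   111.9]
 [  37.4  112.2]
 [ -23.8   94.8]
 [  25.8   95. ]]
[0.64167093 0.03722866]
```

Request:
apply_moves(deltas=[{"dp": [0.0006,0.04,0],"roll": 0,"grip": 1},{"dp": [0,0.035,0],"roll": 0,"grip": 1},{"dp": [0,0.005,0],"roll": 0,"grip": 1},{"dp": [0,0.0055,0],"roll": 0,"grip": 1},{"dp": [0,0,0],"roll": 0,"grip": 1}])

```text
time_s: 4.95
ee_pos: [0.6423, 0.0372, 0.0348]
eef_rot: [-1.571, -0.001, -0.044]
force: [-0.3, 0.6, -0.4]
grip_width: 0.0535
```

Request:
apply_moves(deltas=[{"dp": [0,0,0],"roll": 0,"grip": -0.35},{"dp": [0,0,0],"roll": 0,"grip": -0.35},{"dp": [0,0,0],"roll": 0,"grip": -0.35},{"dp": [0,-0.02,0],"roll": 0,"grip": -0.35},{"dp": [0,-0.06,0],"roll": 0,"grip": -0.35},{"dp": [0,0,0],"roll": 0,"grip": -1}])

```text
time_s: 5.7
ee_pos: [0.6443, 0.0372, 0.1204]
eef_rot: [-1.57, -0.009, -0.045]
force: [-0.3, 0.1, -0.4]
grip_width: 0.0703
```

```bash
sed -i 's/c0=np.array(\[.6381/c0=np.array([.6391/' h.py; python3 -c "
from h import *
go(.506,.379,.115,.867)"
```

```text
t 5.7 now [0.6443 0.0372 0.1204] [-1.57  -0.009 -0.045] dp [-0.1536  0.0041  0.3353] dist 0.369 roll -0.912 F [-0.3  0.1 -0.4] w 0.0703
```

Request:
apply_moves(deltas=[{"dp": [-0.022,0,0.0479],"roll": 0,"grip": -1},{"dp": [-0.022,0,0.0479],"roll": 0,"grip": -1},{"dp": [-0.022,0,0.0479],"roll": 0,"grip": -1},{"dp": [-0.022,0,0.0479],"roll": 0,"grip": -1},{"dp": [-0.022,0,0.0479],"roll": 0,"grip": -1},{"dp": [-0.022,0,0.0479],"roll": 0,"grip": -1},{"dp": [-0.022,0,0.0479],"roll": 0,"grip": -1},{"dp": [0,0,0],"roll": -0.182,"grip": -1},{"dp": [0,0,0],"roll": -0.182,"grip": -1},{"dp": [0,0,0],"roll": -0.182,"grip": -1}])

```text
time_s: 6.95
ee_pos: [0.503, 0.3792, 0.1143]
eef_rot: [-1.571, -0.0, 0.507]
force: [-0.5, 0.3, -1.3]
grip_width: 0.0938
```

Request:
apply_moves(deltas=[{"dp": [0,0,0],"roll": -0.183,"grip": -1},{"dp": [0,0,0],"roll": -0.183,"grip": -1},{"dp": [0,0,0],"roll": 0,"grip": -1}])

```text
time_s: 7.32
ee_pos: [0.5032, 0.379, 0.1143]
eef_rot: [-1.571, -0.0, 0.866]
force: [-0.5, -0.3, -0.7]
grip_width: 0.0939
```

```bash
python3 -c "
from h import *
go(.506,.379,.013,.867); snap('wrist','w3.png',None,1)
im=cv2.imread('pics/w3.png'); t=imaging.camera('top'); cv2.imwrite('pics/raw_t3.png',t)
t=np.clip(cv2.resize(t[120:220,275:435],(640,400),interpolation=cv2.INTER_CUBIC)*1.0*1.8,0,255).astype('uint8')
cv2.imwrite('pics/m3.png',cv2.resize(np.vstack([im[:330],t[:270]]),None,fx=1,fy=1))
c=[[.506+s*.02*np.cos(.867+a),.379+s*.02*np.sin(.867+a),.01] for s,a in ((1,0),(-1,0),(1,1.5708),(-1,1.5708))]
print(w2p('wrist',c))"
```

```text
t 7.33 now [0.5032 0.379  0.1143] [-1.571 -0.     0.866] dp [ 0.0018  0.1013 -0.0022] dist 0.101 roll -0.001 F [-0.5 -0.3 -0.7] w 0.0939
[[347.03291685 207.71303246]
 [301.43121132 207.91956174]
 [324.18032647 185.61785282]
 [324.27941035 229.13907384]]
```

View pics/m3.png

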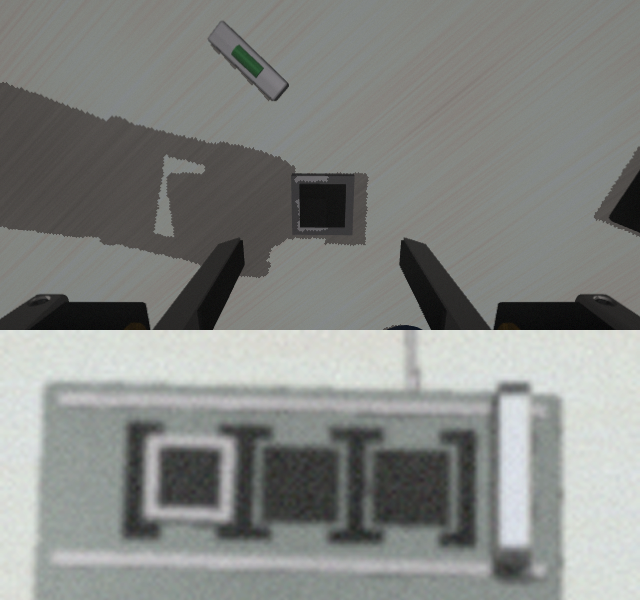

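fA is at pixel centre (323,206) as predicted and square to the jaws; filter B appears seated in pocket 2 (lower panel, 190,477).

Request:
apply_moves(deltas=[{"dp": [0.001,0.035,-0.001],"roll": 0,"grip": -1},{"dp": [0,0.035,0],"roll": 0,"grip": -1},{"dp": [0,0.031,0],"roll": 0,"grip": -1},{"dp": [0,0,0],"roll": 0,"grip": 1},{"dp": [0,0,0],"roll": 0,"grip": 1},{"dp": [0,0,0],"roll": 0,"grip": 1},{"dp": [0,0,0],"roll": 0,"grip": 1},{"dp": [0,0,0],"roll": 0,"grip": 1},{"dp": [0,0,0],"roll": 0,"grip": 1}])

```text
time_s: 8.55
ee_pos: [0.5046, 0.3792, 0.013]
eef_rot: [-1.571, -0.0, 0.867]
force: [0.3, -0.0, 1.1]
grip_width: 0.0538
```

```bash
python3 -c "
from h import *
p=cl(0,0);go(*p,.12,th0)"
```

```text
t 8.55 now [0.5046 0.3792 0.013 ] [-1.571 -0.     0.867] dp [-0.2269 -0.107  -0.3691] dist 0.446 roll 0.912 F [ 0.3 -0.   1.1] w 0.0538
```

Request:
apply_moves(deltas=[{"dp": [0,-0.0535,0],"roll": 0,"grip": 1},{"dp": [0,-0.0535,0],"roll": 0,"grip": 1},{"dp": [-0.0284,0,-0.0461],"roll": 0,"grip": 1},{"dp": [-0.0284,0,-0.0461],"roll": 0,"grip": 1},{"dp": [-0.0284,0,-0.0461],"roll": 0,"grip": 1},{"dp": [-0.0284,0,-0.0461],"roll": 0,"grip": 1},{"dp": [-0.0284,0,-0.0461],"roll": 0,"grip": 1},{"dp": [-0.0284,0,-0.0461],"roll": 0,"grip": 1},{"dp": [-0.0284,0,-0.0461],"roll": 0,"grip": 1},{"dp": [-0.0284,0,-0.0461],"roll": 0,"grip": 1}])

```text
time_s: 9.8
ee_pos: [0.639, -0.0345, 0.1198]
eef_rot: [-1.571, -0.0, 0.867]
force: [0.0, 0.7, -0.8]
grip_width: 0.0535
```

Request:
apply_moves(deltas=[{"dp": [0,0,0],"roll": 0.1824,"grip": 1},{"dp": [0,0,0],"roll": 0.1824,"grip": 1},{"dp": [0,0,0],"roll": 0.1824,"grip": 1},{"dp": [0,0,0],"roll": 0.1824,"grip": 1},{"dp": [0,0,0],"roll": 0.1824,"grip": 1},{"dp": [0,0,0],"roll": 0,"grip": 1}])

```text
time_s: 10.55
ee_pos: [0.6387, -0.0327, 0.1197]
eef_rot: [-1.571, 0.0, -0.044]
force: [-0.1, -0.1, -1.4]
grip_width: 0.0535
```

```bash
python3 -c "
from h import *
p=cl(0,0);go(*p,.0345,th0);snap('wrist','w4.png',(200,100,450,350),2)
I=imaging.camera_info('wrist')
g=lambda L:(w2p('wrist',[[*cl(x,y),z] for x,y,z in L])-[200,100])*2
print(g([(0,0.07,.03),(-.02,.09,.03),(.02,.09,.03),(-.02,.05,.03),(.02,.05,.03)]))
print('filter pred',g([(sx*.02,sy*.02,.12-.013+.01) for sx in(-1,1) for sy in (-1,1)]))
import pickle;pickle.dump(I,open('w4.pkl','wb'))"
```

```text
t 10.55 now [ 0.6387 -0.0327  0.1197] [-1.571  0.    -0.044] dp [0.0005 0.0852 0.    ] dist 0.085 roll 0.001 F [-0.1 -0.1 -1.4] w 0.0535
[[244.79118398  47.55608441]
 [191.98683802  -7.17545398]
 [298.10427338  -6.71706343]
 [193.82665954  99.46188321]
 [295.24958814  99.88009675]]
filter pred [[176.88294298 373.76122856]
 [173.28217638 247.41249418]
 [311.28229387 374.24731967]
 [316.19472267 247.96280825]]
```

View pics/w4.png

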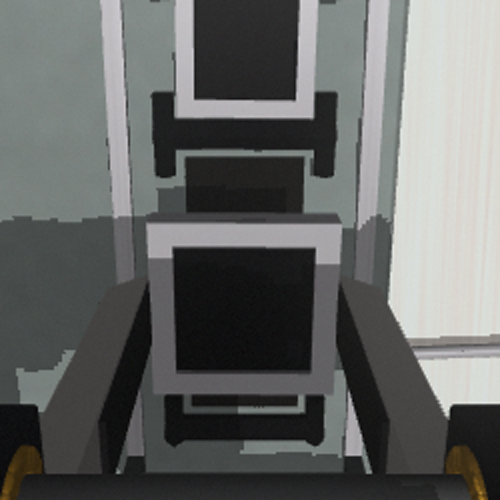

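Filter B's lower glass corners (194,99),(297,99) match a seated pose, and the held filter is centred on pocket 1. Lowering.

Request:
apply_moves(deltas=[{"dp": [0.0004,0.04,0],"roll": 0,"grip": 1},{"dp": [0,0.035,0],"roll": 0,"grip": 1},{"dp": [0,0.005,0],"roll": 0,"grip": 1},{"dp": [0,0.0055,0],"roll": 0,"grip": 1},{"dp": [0,0,0],"roll": 0,"grip": 1},{"dp": [0,0,0],"roll": 0,"grip": -0.35},{"dp": [0,0,0],"roll": 0,"grip": -0.35},{"dp": [0,0,0],"roll": 0,"grip": -0.35},{"dp": [0,-0.02,0],"roll": 0,"grip": -0.35},{"dp": [0,-0.06,0],"roll": 0,"grip": -0.35}])

```text
time_s: 11.85
ee_pos: [0.6379, -0.0326, 0.1138]
eef_rot: [-1.57, 0.005, -0.045]
force: [-0.3, 0.1, 0.8]
grip_width: 0.0636
```

```bash
python3 -c "
from h import *
p=cl(-.15,-.085);go(*p,.11,th0+np.pi/2)"
```

```text
t 11.85 now [ 0.6379 -0.0326  0.1138] [-1.57   0.005 -0.045] dp [-0.1487  0.0045 -0.085 ] dist 0.171 roll -1.571 F [-0.3  0.1  0.8] w 0.0636
```

Request:
apply_moves(deltas=[{"dp": [-0.0496,0,-0.0283],"roll": 0,"grip": -0.35},{"dp": [-0.0496,0,-0.0283],"roll": 0,"grip": -0.35},{"dp": [-0.0496,0,-0.0283],"roll": 0,"grip": -0.35},{"dp": [0,0,0],"roll": -0.1746,"grip": -0.35},{"dp": [0,0,0],"roll": -0.1746,"grip": -0.35},{"dp": [0,0,0],"roll": -0.1746,"grip": -0.35},{"dp": [0,0,0],"roll": -0.1746,"grip": -0.35},{"dp": [0,0,0],"roll": -0.1746,"grip": -0.35},{"dp": [0,0,0],"roll": -0.1746,"grip": -0.35},{"dp": [0,0,0],"roll": -0.1746,"grip": -0.35}])

```text
time_s: 13.1
ee_pos: [0.487, -0.111, 0.1158]
eef_rot: [-1.572, -0.0, 1.183]
force: [-0.2, 0.1, -0.7]
grip_width: 0.0637
```

Request:
apply_moves(deltas=[{"dp": [0,0,0],"roll": -0.1746,"grip": -0.35},{"dp": [0,0,0],"roll": -0.1746,"grip": -0.35},{"dp": [0,0,0],"roll": 0,"grip": -0.35}])

```text
time_s: 13.48
ee_pos: [0.487, -0.111, 0.1156]
eef_rot: [-1.572, 0.0, 1.525]
force: [0.3, 0.4, 0.4]
grip_width: 0.0635
```

```bash
python3 -c "
from h import *
p=cl(-.15,-.085);go(*p,.049,th0+np.pi/2);snap('wrist','w5.png',None,1.25)
print(w2p('wrist',[[*cl(-.15+dx,-.085),.064] for dx in (-.021,0,.021)])*1.25)
print(w2p('wrist',[[*cl(x,y),.03] for x,y in ((0,0),(0,.07),(-.15,.085))])*1.25)"
```

```text
t 13.47 now [ 0.487  -0.111   0.1156] [-1.572  0.     1.525] dp [0.0001 0.0666 0.0017] dist 0.067 roll -0.0 F [0.3 0.4 0.4] w 0.0635
[[403.30407314 246.77869048]
 [403.38448452 281.90899139]
 [403.46070889 315.26150602]]
[[515.08163992 450.21185044]
 [606.68641085 449.77480834]
 [662.16790252 262.76815478]]
```

View pics/w5.png

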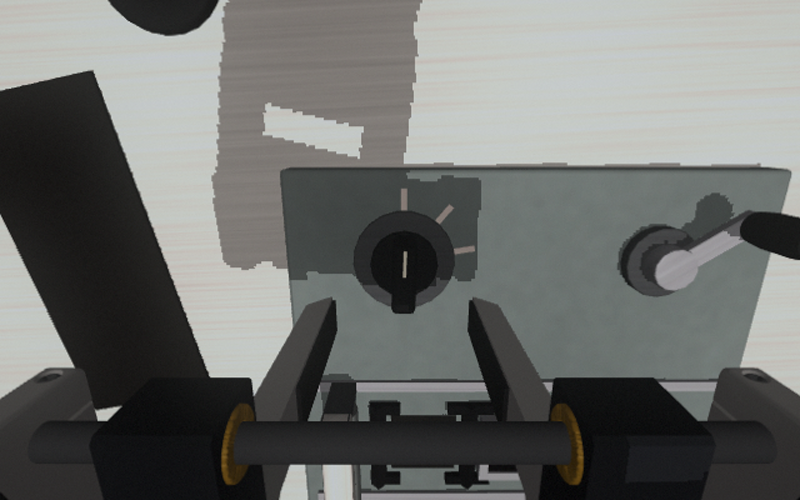

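The dial bar is vertical at column 404 (rows 247-313), as predicted, with the pointer on the first mark. Gripping and turning it clockwise.

Request:
apply_moves(deltas=[{"dp": [0,0.033,0.0015],"roll": 0,"grip": -0.35},{"dp": [0,0.0335,0],"roll": 0,"grip": -0.35},{"dp": [0,0,0],"roll": 0,"grip": 1},{"dp": [0,0,0],"roll": 0,"grip": 1},{"dp": [0,0,0],"roll": 0,"grip": 1},{"dp": [0,0,0],"roll": 0,"grip": 1},{"dp": [0,0,0],"roll": 0,"grip": 1},{"dp": [0,0,0],"roll": 0,"grip": 1}], newtons=20)

```text
time_s: 14.52
ee_pos: [0.4852, -0.11, 0.0482]
eef_rot: [-1.571, -0.001, 1.526]
force: [-1.4, 9.3, 8.0]
grip_width: 0.014
```

Request:
apply_moves(deltas=[{"dp": [0,0,0],"roll": 0.14,"grip": 1},{"dp": [0,0,0],"roll": 0.14,"grip": 1},{"dp": [0,0,0],"roll": 0.14,"grip": 1},{"dp": [0,0,0],"roll": 0.14,"grip": 1},{"dp": [0,0,0],"roll": 0.14,"grip": 1},{"dp": [0,0,0],"roll": 0.02,"grip": 1},{"dp": [0,0,0],"roll": 0,"grip": 1}])

```text
time_s: 15.4
ee_pos: [0.4853, -0.1099, 0.0482]
eef_rot: [-1.57, -0.001, 0.806]
force: [-1.3, 8.2, 5.7]
grip_width: 0.014
```

Request:
apply_moves(deltas=[{"dp": [0,0,0],"roll": 0,"grip": 0.3},{"dp": [0,0,0],"roll": 0,"grip": 0.2},{"dp": [0,-0.035,0],"roll": 0,"grip": 0.2},{"dp": [0,-0.05,0],"roll": 0,"grip": 0.2}])

```text
time_s: 15.9
ee_pos: [0.4844, -0.1108, 0.133]
eef_rot: [-1.568, 0.001, 0.806]
force: [0.5, -0.5, -0.3]
grip_width: 0.0374
```

```bash
python3 -c "
from h import *
p=cl(-.15,.085);a=.62
g=cl(-.15-.05*np.sin(a),.085+.05*np.cos(a));print(g);go(*g,.13,.0);snap('wrist','w6.png',None,1.25)"
```

```text
[0.46591055 0.10095593]
t 15.9 now [ 0.4844 -0.1108  0.133 ] [-1.568e+00  1.000e-03  8.060e-01] dp [0.14   0.0032 0.1599] dist 0.213 roll 0.806 F [ 0.5 -0.5 -0.3] w 0.0374
```

View pics/w6.png

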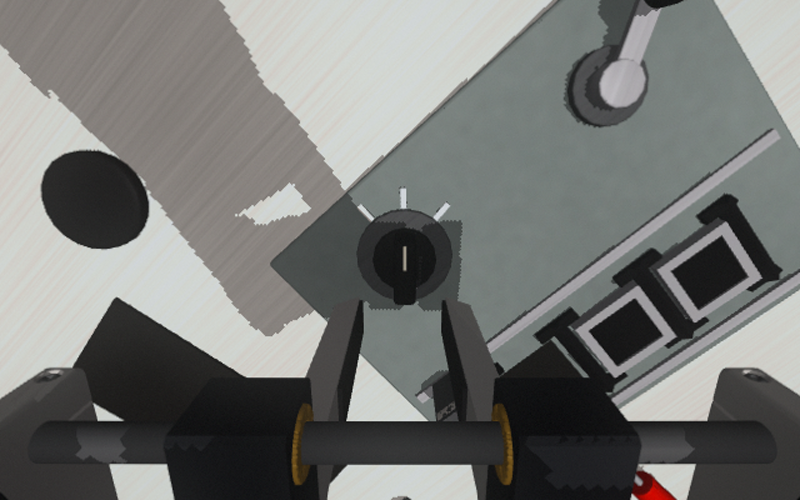

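Dial pointer now stands at the middle mark (404,198) and both filters sit in pockets 1 and 2. Measuring the crank hub (624,83).

```bash
python3 -c "
from h import *
a=p2w('wrist',np.array([(624,84)])/1.25,.042)[0];print('axis',a,cl(-.15,.085))
print('glass centers', p2w('wrist',np.array([(624,325.5),(709,274)])/1.25,.03), cl(0,0),cl(0,.07))"
```

```text
axis [0.50017878 0.06273102 0.042     ] [0.49309389 0.05899088]
glass centers [[ 0.64474846 -0.02989078  0.03      ]
 [ 0.65346944  0.03890681  0.03      ]] [ 0.6391 -0.0327] [0.64226292 0.03722851]
```

Request:
apply_moves(deltas=[{"dp": [0.035,0,0.04],"roll": 0,"grip": -0.1},{"dp": [0.035,0,0.04],"roll": 0,"grip": -0.1},{"dp": [0.035,0,0.04],"roll": 0,"grip": -0.1},{"dp": [0.035,0,0.04],"roll": 0,"grip": -0.1},{"dp": [0,0,0],"roll": 0.161,"grip": -0.1},{"dp": [0,0,0],"roll": 0.161,"grip": -0.1},{"dp": [0,0,0],"roll": 0.161,"grip": -0.1},{"dp": [0,0,0],"roll": 0.161,"grip": -0.1},{"dp": [0,0,0],"roll": 0.162,"grip": -0.1},{"dp": [0,0,0],"roll": 0,"grip": -0.1}])

```text
time_s: 17.2
ee_pos: [0.4666, 0.1009, 0.1327]
eef_rot: [-1.571, -0.0, 0.001]
force: [0.5, 0.2, -0.7]
grip_width: 0.0519
```

```bash
python3 -c "
from h import *
go(.466,.101,.06,0);snap('wrist','w7.png',None,1.25)
print(w2p('wrist',[[.466,.101,.083],[*cl(-.15,.085),.042]])*1.25)"
```

```text
t 17.2 now [0.4666 0.1009 0.1327] [-1.571e+00 -0.000e+00  1.000e-03] dp [-0.0006  0.0727  0.0001] dist 0.073 roll 0.001 F [ 0.5  0.2 -0.7] w 0.0519
[[400.82887131 284.02570966]
 [439.57679134 319.56401037]]
```

View pics/w7.png

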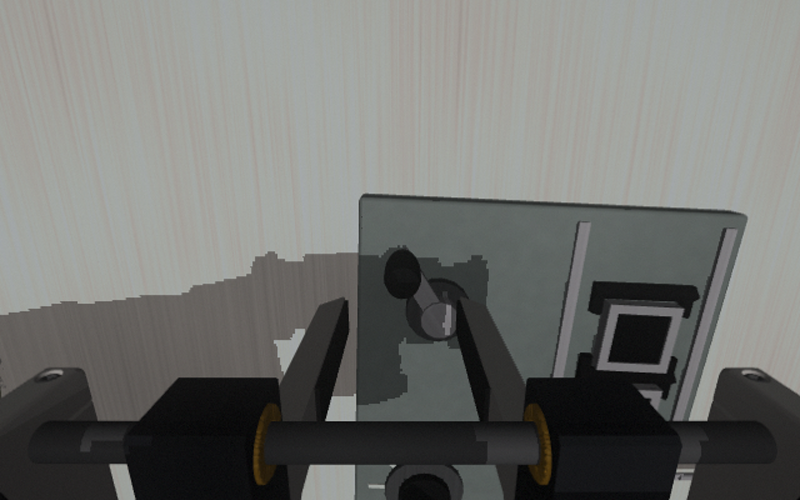

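The grip's top is at about (403,283), against a prediction of (401,284). Descending on it.

Request:
apply_moves(deltas=[{"dp": [0,0.036,0],"roll": 0,"grip": -0.1},{"dp": [0,0.0367,0],"roll": 0,"grip": -0.1},{"dp": [0,0,0],"roll": 0,"grip": 1},{"dp": [0,0,0],"roll": 0,"grip": 1},{"dp": [0,0,0],"roll": 0,"grip": 1},{"dp": [0,0,0],"roll": 0,"grip": 1},{"dp": [0,0,0],"roll": 0,"grip": 1}], newtons=15)

```text
time_s: 18.12
ee_pos: [0.4672, 0.1011, 0.0612]
eef_rot: [-1.57, -0.002, 0.001]
force: [-2.0, 1.0, 7.7]
grip_width: 0.0215
```

```bash
python3 -c "
from h import *
ax=cl(-.15,.085)+[-.001,0]
o=ctrl.get_obs(); e=o['ee_pos']; d=e[:2]-ax; print(e,o['force'],o['grip_width'],np.hypot(*d))
a0=np.arctan2(-d[0],d[1]);print('phi',a0, 'crank',a0-th0)
for s in (20,):
  k=np.radians(s)
  for i in range(0,45):
    p=ax+.05*np.array([-np.sin(a0+k*i),np.cos(a0+k*i)]);q=ax+.05*np.array([-np.sin(a0+k*(i+1)),np.cos(a0+k*(i+1))])
    if i<18: print(i,(q-p).round(4))"
```

```text
[0.46715294 0.10114945 0.06124242] [-1.99486247  0.96024606  7.70341926] 0.021464312012855834 0.04898363551142229
phi 0.5342190540066424 crank 0.5794190540066424
0 [-0.0132 -0.0113]
1 [-0.0085 -0.0151]
2 [-0.0028 -0.0171]
3 [ 0.0032 -0.0171]
4 [ 0.0088 -0.0149]
5 [ 0.0134 -0.011 ]
6 [ 0.0164 -0.0058]
7 [0.0174 0.0002]
8 [0.0163 0.0061]
9 [0.0132 0.0113]
10 [0.0085 0.0151]
11 [0.0028 0.0171]
12 [-0.0032  0.0171]
13 [-0.0088  0.0149]
14 [-0.0134  0.011 ]
15 [-0.0164  0.0058]
16 [-0.0174 -0.0002]
17 [-0.0163 -0.0061]
```

Request:
apply_moves(deltas=[{"dp": [-0.0132,-0.0015,-0.0113],"roll": 0,"grip": 1},{"dp": [-0.0085,0,-0.0151],"roll": 0,"grip": 1},{"dp": [-0.0028,0,-0.0171],"roll": 0,"grip": 1},{"dp": [0.0032,0,-0.0171],"roll": 0,"grip": 1},{"dp": [0.0088,0,-0.0149],"roll": 0,"grip": 1},{"dp": [0.0134,0,-0.011],"roll": 0,"grip": 1}])

```text
time_s: 18.88
ee_pos: [0.4677, 0.0143, 0.0618]
eef_rot: [-1.57, -0.0, 0.0]
force: [5.4, 14.8, -7.9]
grip_width: 0.0211
```

```bash
cat > c.py <<'E'
from h import *
ax=cl(-.15,.085)+[-.001,0]
o=ctrl.get_obs(); e=o['ee_pos']; d=e[:2]-ax; print(round(o['time_s'],2),e.round(4),o['force'].round(1),round(o['grip_width'],4),'r',np.hypot(*d).round(4),'crank',(np.arctan2(-d[0],d[1])-th0).round(3))
E
python3 c.py
```

```text
18.88 [0.4677 0.0143 0.0618] [ 5.4 14.8 -7.9] 0.0211 r 0.0509 crank 2.687
```

Request:
apply_moves(deltas=[{"dp": [0.0166,0.0007,-0.0048],"roll": 0,"grip": 1},{"dp": [0.0174,0,0.0002],"roll": 0,"grip": 1},{"dp": [0.0163,0,0.0061],"roll": 0,"grip": 1},{"dp": [0.0132,0,0.0113],"roll": 0,"grip": 1},{"dp": [0.0085,0,0.0151],"roll": 0,"grip": 1},{"dp": [0.0028,0,0.0171],"roll": 0,"grip": 1},{"dp": [-0.0032,0,0.0171],"roll": 0,"grip": 1},{"dp": [-0.0088,0,0.0149],"roll": 0,"grip": 1},{"dp": [-0.0134,0,0.011],"roll": 0,"grip": 1}])

```text
time_s: 20.0
ee_pos: [0.5166, 0.1028, 0.0614]
eef_rot: [-1.572, -0.0, 0.001]
force: [-3.5, -13.6, 7.2]
grip_width: 0.0217
```

```bash
python3 c.py; python3 -c "
from h import *
snap('top','t8.png',(275,110,445,230),3.5)"
```

```text
20.0 [0.5166 0.1028 0.0614] [ -3.5 -13.6   7.2] 0.0217 r 0.0502 crank -0.465
```

View pics/t8.png

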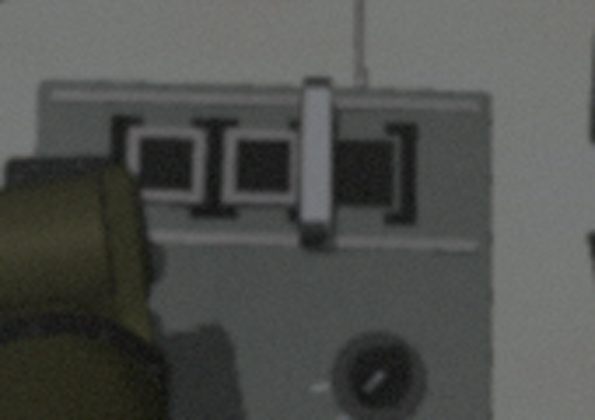

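Brush has reached mid-gap before pocket 1 at (317,165); both filters are still seated and the dial pointer is diagonal. Continuing.

Request:
apply_moves(deltas=[{"dp": [-0.0164,0,0.0053],"roll": 0,"grip": 1},{"dp": [-0.0174,0,-0.0002],"roll": 0,"grip": 1},{"dp": [-0.0163,0,-0.0061],"roll": 0,"grip": 1},{"dp": [-0.0132,0,-0.0113],"roll": 0,"grip": 1},{"dp": [-0.0085,0,-0.0151],"roll": 0,"grip": 1},{"dp": [-0.0028,0,-0.0171],"roll": 0,"grip": 1},{"dp": [0.0032,0,-0.0171],"roll": 0,"grip": 1},{"dp": [0.0088,0,-0.0149],"roll": 0,"grip": 1},{"dp": [0.0134,0,-0.011],"roll": 0,"grip": 1}])

```text
time_s: 21.18
ee_pos: [0.4678, 0.0146, 0.0615]
eef_rot: [-1.571, 0.0, 0.0]
force: [1.2, 8.6, 5.1]
grip_width: 0.0217
```

```bash
python3 c.py
```

```text
21.18 [0.4678 0.0146 0.0615] [1.2 8.6 5.1] 0.0217 r 0.0506 crank 2.687
```

Request:
apply_moves(deltas=[{"dp": [0.0164,0,-0.0058],"roll": 0,"grip": 1},{"dp": [0.0174,0,0.0002],"roll": 0,"grip": 1},{"dp": [0.0163,0,0.0061],"roll": 0,"grip": 1},{"dp": [0.0132,0,0.0113],"roll": 0,"grip": 1},{"dp": [0.0085,0,0.0151],"roll": 0,"grip": 1},{"dp": [0.0028,0,0.0171],"roll": 0,"grip": 1},{"dp": [-0.0032,0,0.0171],"roll": 0,"grip": 1},{"dp": [-0.0088,0,0.0149],"roll": 0,"grip": 1},{"dp": [-0.0134,0,0.011],"roll": 0,"grip": 1}])

```text
time_s: 22.3
ee_pos: [0.5172, 0.1024, 0.0615]
eef_rot: [-1.571, -0.001, 0.001]
force: [-1.5, -6.8, 6.4]
grip_width: 0.0213
```

```bash
python3 c.py; python3 -c "
from h import *
snap('scene','s9.png',(200,150,400,290),3)"
```

```text
22.3 [0.5172 0.1024 0.0615] [-1.5 -6.8  6.4] 0.0213 r 0.0501 crank -0.479
```

View pics/s9.png

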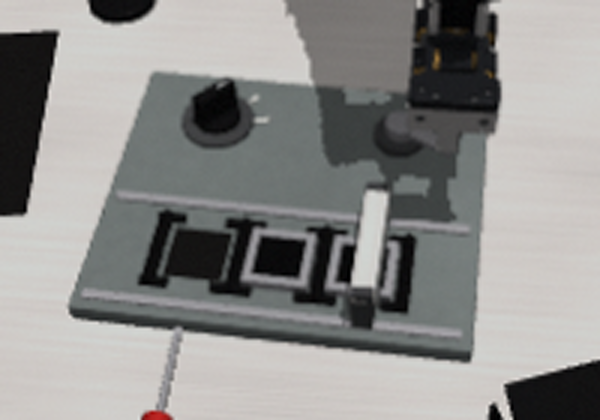

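Request:
apply_moves(deltas=[{"dp": [-0.0164,0,0.0058],"roll": 0,"grip": 1},{"dp": [-0.0174,0,-0.0002],"roll": 0,"grip": 1},{"dp": [-0.0163,0,-0.0061],"roll": 0,"grip": 1},{"dp": [-0.0132,0,-0.0113],"roll": 0,"grip": 1},{"dp": [-0.0085,0,-0.0151],"roll": 0,"grip": 1},{"dp": [-0.0028,0,-0.0171],"roll": 0,"grip": 1},{"dp": [0.0032,0,-0.0171],"roll": 0,"grip": 1},{"dp": [0.0088,0,-0.0149],"roll": 0,"grip": 1},{"dp": [0.0134,0,-0.011],"roll": 0,"grip": 1},{"dp": [0.0164,0,-0.0058],"roll": 0,"grip": 1}])

```text
time_s: 23.6
ee_pos: [0.4844, 0.0086, 0.0614]
eef_rot: [-1.571, 0.0, 0.0]
force: [-1.6, 7.2, 6.1]
grip_width: 0.0213
```

```bash
python3 c.py
```

```text
23.6 [0.4844 0.0086 0.0614] [-1.6  7.2  6.1] 0.0213 r 0.051 crank 3.035
```

Request:
apply_moves(deltas=[{"dp": [0.004,0,0],"roll": 0,"grip": 1},{"dp": [0.003,0,0],"roll": 0,"grip": 1},{"dp": [0.001,0,0],"roll": 0,"grip": 1},{"dp": [0,0,0],"roll": 0,"grip": 1}])

```text
time_s: 24.1
ee_pos: [0.4908, 0.0084, 0.0613]
eef_rot: [-1.572, 0.004, 0.001]
force: [-13.6, -7.8, 17.5]
grip_width: 0.0215
```

```bash
python3 c.py
```

```text
24.1 [0.4908 0.0084 0.0613] [-13.6  -7.8  17.5] 0.0215 r 0.0506 crank 3.161
```

Request:
apply_moves(deltas=[{"dp": [0.001,0,0],"roll": 0,"grip": 1},{"dp": [0,0,0],"roll": 0,"grip": 1},{"dp": [-0.001,0,0],"roll": 0,"grip": 0.1},{"dp": [0,0,0],"roll": 0,"grip": 0.1},{"dp": [0,-0.04,0],"roll": 0,"grip": 0.1},{"dp": [0,-0.045,0],"roll": 0,"grip": -0.35},{"dp": [0,0,0],"roll": 0,"grip": -0.35}])

```text
time_s: 24.98
ee_pos: [0.4935, 0.0092, 0.1487]
eef_rot: [-1.571, -0.005, 0.001]
force: [0.4, 0.2, -0.4]
grip_width: 0.0589
```

```bash
python3 -c "
from h import *
p=cl(0,0);go(*p,.15,th0);snap('wrist','w10.png',None,1.25)
print(w2p('wrist',[[*cl(0,.14),.068],[*cl(.056,.14),.068],[*cl(0,.07),.03],[*cl(0,0),.03]])*1.25)"
```

```text
t 24.98 now [0.4935 0.0092 0.1487] [-1.571e+00 -5.000e-03  1.000e-03] dp [ 0.1456 -0.0005 -0.042 ] dist 0.152 roll 0.046 F [ 0.4  0.2 -0.4] w 0.0589
[[667.88368136 106.10628837]
 [763.24154024 111.12685411]
 [611.78826844 213.57341674]
 [594.0264937  304.2306496 ]]
```

View pics/w10.png

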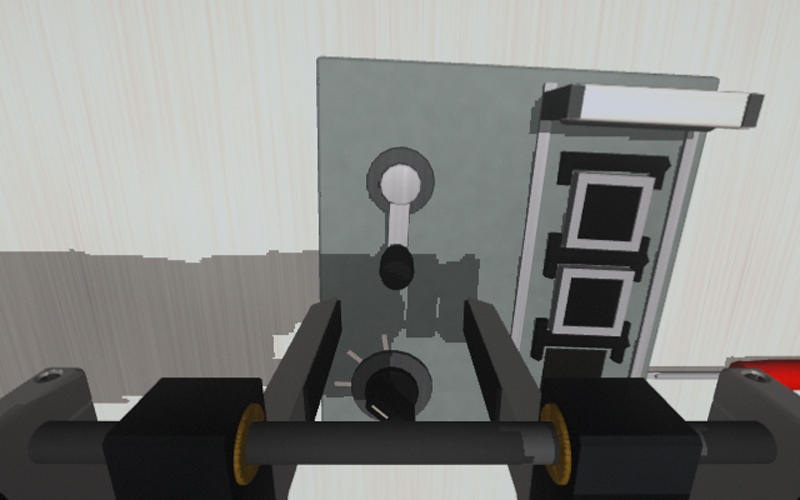

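Brush bar is centred at (666,106), exactly where the far stop projects; both filters are seated at (611,213) and (594,302) and the dial is on its middle mark. Next the filter in pocket 1.

Request:
apply_moves(deltas=[{"dp": [0.0485,0,-0.014],"roll": 0,"grip": -0.35},{"dp": [0.0485,0,-0.014],"roll": 0,"grip": -0.35},{"dp": [0.0485,0,-0.014],"roll": 0.045,"grip": -0.35},{"dp": [0,0.04,0],"roll": 0,"grip": -0.35},{"dp": [0,0,0],"roll": 0,"grip": -0.35}], newtons=25)

```text
time_s: 25.65
ee_pos: [0.6355, -0.0326, 0.1013]
eef_rot: [-1.57, 0.008, -0.045]
force: [-0.7, 0.3, 0.2]
grip_width: 0.0632
```

```bash
python3 -c "
from h import *
p=cl(0,0);go(*p,.034,th0)"
```

```text
t 25.65 now [ 0.6355 -0.0326  0.1013] [-1.57   0.008 -0.045] dp [ 0.0041  0.0673 -0.    ] dist 0.067 roll 0.001 F [-0.7  0.3  0.2] w 0.0632
```

Request:
apply_moves(deltas=[{"dp": [0,0.03,0],"roll": 0,"grip": -0.35},{"dp": [0,0,0],"roll": 0,"grip": -0.35},{"dp": [0,0,0],"roll": 0,"grip": -0.35}])

```text
time_s: 26.02
ee_pos: [0.638, -0.0327, 0.0776]
eef_rot: [-1.571, -0.001, -0.044]
force: [-0.3, 0.1, -0.1]
grip_width: 0.0631
```

```bash
python3 -c "
from h import *
p=cl(0,0);go(*p,.034,th0)"
```

```text
t 26.02 now [ 0.638  -0.0327  0.0776] [-1.571e+00 -1.000e-03 -4.400e-02] dp [0.0011 0.0436 0.    ] dist 0.044 roll 0.001 F [-0.3  0.1 -0.1] w 0.0631
```

Request:
apply_moves(deltas=[{"dp": [0.001,0.022,0],"roll": 0,"grip": -0.35},{"dp": [0,0.0215,0],"roll": 0,"grip": -0.35},{"dp": [0,0,0],"roll": 0,"grip": -0.35},{"dp": [0,0,0],"roll": 0,"grip": 1},{"dp": [0,0,0],"roll": 0,"grip": 1},{"dp": [0,0,0],"roll": 0,"grip": 1},{"dp": [0,0,0],"roll": 0,"grip": 1},{"dp": [0,-0.02,0],"roll": 0,"grip": 1},{"dp": [0,-0.06,0],"roll": 0,"grip": 1},{"dp": [0,0,0],"roll": 0,"grip": 1}])

```text
time_s: 27.28
ee_pos: [0.6409, -0.033, 0.1189]
eef_rot: [-1.571, -0.009, -0.045]
force: [0.5, -0.2, -1.4]
grip_width: 0.0539
```

```bash
python3 -c "
from h import *
go(.530,-.330,.11,.147)"
```

```text
t 27.27 now [ 0.6409 -0.033   0.1189] [-1.571 -0.009 -0.045] dp [-0.0976  0.0081 -0.3017] dist 0.317 roll -0.192 F [ 0.5 -0.2 -1.4] w 0.0539
```

Request:
apply_moves(deltas=[{"dp": [-0.016,0,-0.0503],"roll": 0,"grip": 1},{"dp": [-0.016,0,-0.0503],"roll": 0,"grip": 1},{"dp": [-0.016,0,-0.0503],"roll": 0,"grip": 1},{"dp": [-0.016,0,-0.0503],"roll": 0,"grip": 1},{"dp": [-0.016,0,-0.0503],"roll": 0,"grip": 1},{"dp": [-0.016,0,-0.0503],"roll": 0,"grip": 1},{"dp": [0,0,0],"roll": -0.096,"grip": 1},{"dp": [0,0,0],"roll": -0.096,"grip": 1},{"dp": [0,0,0],"roll": 0,"grip": 1},{"dp": [0,0,0],"roll": 0,"grip": 1}])

```text
time_s: 28.52
ee_pos: [0.5293, -0.3299, 0.1126]
eef_rot: [-1.571, -0.0, 0.145]
force: [-0.0, -0.5, -0.8]
grip_width: 0.0536
```

```bash
python3 -c "
from h import *
go(.530,-.330,.0185,.147);snap('wrist','w11.png',None,1.25)
c=np.array([.481,-.337]);u=np.array([np.cos(.147),np.sin(.147)]);v=np.array([-u[1],u[0]])
print(w2p('wrist',[[*(c+a*u+b*v),.004] for a,b in((.12,.05),(.12,-.05),(-.12,-.05),(-.12,.05))])*1.25)"
```

```text
t 28.52 now [ 0.5293 -0.3299  0.1126] [-1.571 -0.     0.145] dp [ 0.0007  0.0941 -0.0002] dist 0.094 roll -0.002 F [-0.  -0.5 -0.8] w 0.0536
[[507.25272127 183.6175841 ]
 [497.46570057 318.69235781]
 [176.12596509 319.00724554]
 [152.47434428 184.20912737]]
```

View pics/w11.png

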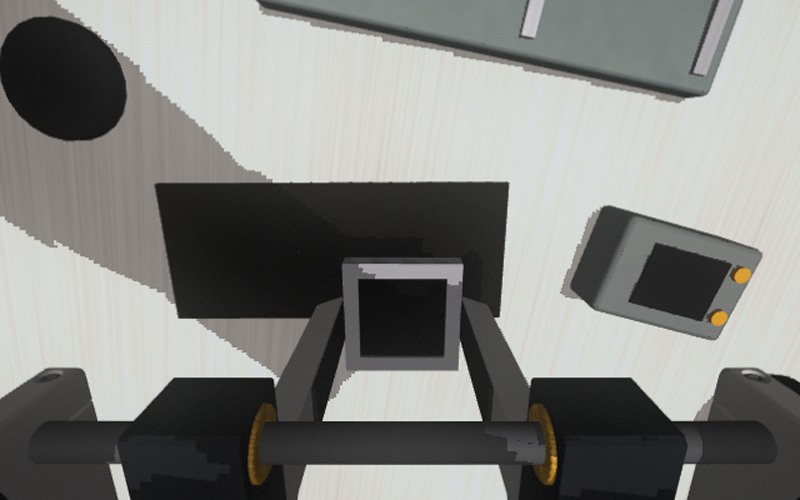

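The mat's corners (156,183),(508,182),(498,318),(178,318) match the prediction to about 2 mm. Placing.

Request:
apply_moves(deltas=[{"dp": [0,0.045,0],"roll": 0,"grip": 1},{"dp": [0,0.04,0],"roll": 0,"grip": 1},{"dp": [0,0.009,0],"roll": 0,"grip": 1},{"dp": [0,0,0],"roll": 0,"grip": 1},{"dp": [0,0,0],"roll": 0,"grip": -0.35},{"dp": [0,0,0],"roll": 0,"grip": -0.35},{"dp": [0,0,0],"roll": 0,"grip": -0.35},{"dp": [0,-0.03,0],"roll": 0,"grip": -0.35},{"dp": [0,-0.06,0],"roll": 0,"grip": -0.35},{"dp": [0,-0.02,0],"roll": 0,"grip": -0.35}])

```text
time_s: 29.82
ee_pos: [0.5303, -0.3307, 0.1325]
eef_rot: [-1.574, -0.004, 0.147]
force: [0.4, -0.8, -0.9]
grip_width: 0.0637
```

```bash
python3 -c "
from h import *
p=cl(0,.07);go(*p,.13,th0)"
```

```text
t 29.82 now [ 0.5303 -0.3307  0.1325] [-1.574 -0.004  0.147] dp [0.1648 0.0019 0.3475] dist 0.385 roll 0.193 F [ 0.4 -0.8 -0.9] w 0.0637
```

Request:
apply_moves(deltas=[{"dp": [0.0235,0,0.0496],"roll": 0,"grip": -0.35},{"dp": [0.0235,0,0.0496],"roll": 0,"grip": -0.35},{"dp": [0.0235,0,0.0496],"roll": 0,"grip": -0.35},{"dp": [0.0235,0,0.0496],"roll": 0,"grip": -0.35},{"dp": [0.0235,0,0.0496],"roll": 0,"grip": -0.35},{"dp": [0.0235,0,0.0496],"roll": 0,"grip": -0.35},{"dp": [0.0235,0,0.0496],"roll": 0,"grip": -0.35},{"dp": [0,0.0,0],"roll": 0.096,"grip": -0.35},{"dp": [0,0.02,0],"roll": 0.096,"grip": -0.35},{"dp": [0,0,0],"roll": 0,"grip": -0.35}])

```text
time_s: 31.08
ee_pos: [0.6403, 0.0377, 0.1073]
eef_rot: [-1.571, 0.003, -0.044]
force: [-0.1, 0.3, 0.2]
grip_width: 0.0635
```

Request:
apply_moves(deltas=[{"dp": [0,0,0],"roll": 0,"grip": -0.35},{"dp": [0,0,0],"roll": 0,"grip": -0.35}])

```text
time_s: 31.32
ee_pos: [0.6413, 0.0374, 0.1093]
eef_rot: [-1.571, -0.001, -0.044]
force: [-0.0, -0.3, -0.3]
grip_width: 0.0636
```

```bash
python3 -c "
from h import *
p=cl(0,.07);go(*p,.034,th0);snap('wrist','w12.png')
c=[(-.02,.09),(.02,.09),(.02,.05),(-.02,.05)]
P=w2p('wrist',[[*cl(x,y),.03] for x,y in c]);print(P)
im=cv2.imread('pics/w12.png');g=cv2.cvtColor(im,7)
m=P.mean(0).astype(int);print(m,[ (g[m[1]+d,m[0]],d) for d in range(-40,41,4)],[(g[m[1],m[0]+d],d) for d in range(-40,41,4)])"
```

```text
t 31.32 now [0.6413 0.0374 0.1093] [-1.571e+00 -1.000e-03 -4.400e-02] dp [ 0.0009  0.0753 -0.0002] dist 0.075 roll 0.002 F [-0.  -0.3 -0.3] w 0.0636
[[297.16999347 190.28290804]
 [348.1668124  190.32479853]
 [346.96176845 237.63400295]
 [298.16024506 237.6048328 ]]
[322 213] [(np.uint8(30), -40), (np.uint8(61), -36), (np.uint8(81), -32), (np.uint8(154), -28), (np.uint8(153), -24), (np.uint8(26), -20), (np.uint8(28), -16), (np.uint8(24), -12), (np.uint8(24), -8), (np.uint8(21), -4), (np.uint8(23), 0), (np.uint8(20), 4), (np.uint8(18), 8), (np.uint8(17), 12), (np.uint8(18), 16), (np.uint8(15), 20), (np.uint8(41), 24), (np.uint8(84), 28), (np.uint8(82), 32), (np.uint8(14), 36), (np.uint8(17), 40)] [(np.uint8(67), -40), (np.uint8(69), -36), (np.uint8(88), -32), (np.uint8(88), -28), (np.uint8(39), -24), (np.uint8(19), -20), (np.uint8(21), -16), (np.uint8(22), -12), (np.uint8(21), -8), (np.uint8(23), -4), (np.uint8(23), 0), (np.uint8(22), 4), (np.uint8(22), 8), (np.uint8(25), 12), (np.uint8(21), 16), (np.uint8(20), 20), (np.uint8(20), 24), (np.uint8(98), 28), (np.uint8(99), 32), (np.uint8(66), 36), (np.uint8(70), 40)]
```

Request:
apply_moves(deltas=[{"dp": [0.001,0.037,0],"roll": 0,"grip": -0.35},{"dp": [0,0.038,0],"roll": 0,"grip": -0.35},{"dp": [0,0,0],"roll": 0,"grip": -0.35},{"dp": [0,0,0],"roll": 0,"grip": 1},{"dp": [0,0,0],"roll": 0,"grip": 1},{"dp": [0,0,0],"roll": 0,"grip": 1},{"dp": [0,0,0],"roll": 0,"grip": 1},{"dp": [0,-0.02,0],"roll": 0,"grip": 1},{"dp": [0,-0.065,0],"roll": 0,"grip": 1},{"dp": [0,0,0],"roll": 0,"grip": 1}])

```text
time_s: 32.62
ee_pos: [0.6443, 0.0377, 0.1224]
eef_rot: [-1.57, -0.009, -0.044]
force: [-0.4, 0.7, -0.8]
grip_width: 0.0532
```

```bash
python3 -c "
from h import *
go(.4315,-.344,.12,.147)"
```

```text
t 32.62 now [0.6443 0.0377 0.1224] [-1.57  -0.009 -0.044] dp [-0.1956  0.0004 -0.3907] dist 0.437 roll -0.191 F [-0.4  0.7 -0.8] w 0.0532
```

Request:
apply_moves(deltas=[{"dp": [-0.0242,0,-0.0488],"roll": 0,"grip": 1},{"dp": [-0.0242,0,-0.0488],"roll": 0,"grip": 1},{"dp": [-0.0242,0,-0.0488],"roll": 0,"grip": 1},{"dp": [-0.0242,0,-0.0488],"roll": 0,"grip": 1},{"dp": [-0.0242,0,-0.0488],"roll": 0,"grip": 1},{"dp": [-0.0242,0,-0.0488],"roll": 0,"grip": 1},{"dp": [-0.0242,0,-0.0488],"roll": 0,"grip": 1},{"dp": [-0.0242,0,-0.0488],"roll": 0,"grip": 1},{"dp": [0,0,0],"roll": -0.096,"grip": 1},{"dp": [0,0,0],"roll": -0.096,"grip": 1}])

```text
time_s: 33.88
ee_pos: [0.4306, -0.3443, 0.1161]
eef_rot: [-1.571, 0.0, 0.149]
force: [-0.4, 0.1, -0.0]
grip_width: 0.0534
```

Request:
apply_moves(deltas=[{"dp": [0,0,0],"roll": 0,"grip": 1},{"dp": [0,0,0],"roll": 0,"grip": 1}])

```text
time_s: 34.12
ee_pos: [0.4312, -0.3437, 0.1161]
eef_rot: [-1.571, -0.0, 0.146]
force: [-0.3, -0.1, -0.2]
grip_width: 0.0534
```

```bash
python3 -c "
from h import *
go(.4315,-.344,.0185,.147);snap('wrist','w13.png',None,1.25)
print(w2p('wrist',[[.53,-.33,.014]])*1.25)"
```

```text
t 34.12 now [ 0.4312 -0.3437  0.1161] [-1.571 -0.     0.146] dp [ 0.0002  0.0976 -0.0004] dist 0.098 roll -0.001 F [-0.3 -0.1 -0.2] w 0.0534
[[545.20219294 258.44708124]]
```

View pics/w13.png

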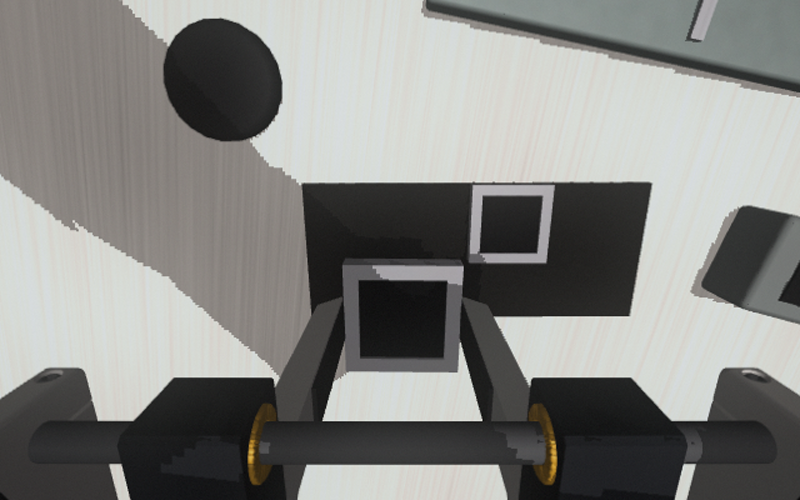

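The first filter has been knocked aside: its centre is now at (512,223) rather than (545,258), with one side at the mat's edge. I'll set the second filter down 20 mm further along the mat, then move the first back.

```bash
python3 -c "
from h import *
w=p2w('wrist',np.array([(483,196),(544,195),(540,253),(482,252)])/1.25,.014)[:,:2]
d=[w[(i+1)%4]-w[i] for i in range(4)]
c=np.array([.481,-.337]);u=np.array([np.cos(.147),np.sin(.147)]);v=np.array([-u[1],u[0]])
print(w.mean(0),[round(float(np.arctan2(x[1],x[0])),3) for x in d],[np.hypot(*x) for x in d],'mat coords',(w.mean(0)-c)@u,(w.mean(0)-c)@v)"
```

```text
[ 0.50191749 -0.30978163] [0.163, -1.394, -3.014, 1.756] [np.float64(0.040567965196490065), np.float64(0.04025312149107695), np.float64(0.04029219459237208), np.float64(0.038855620293752426)] mat coords 0.024678603763977854 0.02386100780786008
```

Request:
apply_moves(deltas=[{"dp": [-0.02,0.045,0],"roll": 0,"grip": 1},{"dp": [0,0.043,0],"roll": 0,"grip": 1},{"dp": [0,0.0095,0],"roll": 0,"grip": 1},{"dp": [0,0,0],"roll": 0,"grip": 1},{"dp": [0,0,0],"roll": 0,"grip": -0.35},{"dp": [0,0,0],"roll": 0,"grip": -0.35},{"dp": [0,0,0],"roll": 0,"grip": -0.35},{"dp": [0,-0.03,0],"roll": 0,"grip": -0.35},{"dp": [0,-0.06,0],"roll": 0,"grip": -0.35},{"dp": [0,-0.01,0],"roll": 0,"grip": -0.35}])

```text
time_s: 35.42
ee_pos: [0.4126, -0.3478, 0.1223]
eef_rot: [-1.576, -0.004, 0.147]
force: [-0.4, 0.2, -1.7]
grip_width: 0.0636
```

```bash
python3 -c "
from h import *
go(.502,-.310,.0175,.163)"
```

```text
t 35.42 now [ 0.4126 -0.3478  0.1223] [-1.576 -0.004  0.147] dp [0.0936 0.1051 0.0248] dist 0.143 roll -0.016 F [-0.4  0.2 -1.7] w 0.0636
```

Request:
apply_moves(deltas=[{"dp": [0.047,0,0.0124],"roll": 0,"grip": -0.35},{"dp": [0.0466,0,0.0124],"roll": -0.016,"grip": -0.35},{"dp": [0,0.05,0],"roll": 0,"grip": -0.35},{"dp": [0,0,0],"roll": 0,"grip": -0.35},{"dp": [0,0,0],"roll": 0,"grip": -0.35}])

```text
time_s: 36.05
ee_pos: [0.5003, -0.309, 0.0695]
eef_rot: [-1.571, -0.0, 0.163]
force: [0.7, 0.5, 1.2]
grip_width: 0.0634
```

```bash
python3 -c "
from h import *
go(.502,-.310,.0175,.163)"
```

```text
t 36.05 now [ 0.5003 -0.309   0.0695] [-1.571 -0.     0.163] dp [ 0.0014  0.052  -0.0013] dist 0.052 roll -0.0 F [0.7 0.5 1.2] w 0.0634
```

Request:
apply_moves(deltas=[{"dp": [0.0014,0.026,-0.0013],"roll": 0,"grip": -0.35},{"dp": [0,0.026,0],"roll": 0,"grip": -0.35},{"dp": [0,0,0],"roll": 0,"grip": -0.35},{"dp": [0,0,0],"roll": 0,"grip": 1},{"dp": [0,0,0],"roll": 0,"grip": 1},{"dp": [0,0,0],"roll": 0,"grip": 1},{"dp": [0,0,0],"roll": 0,"grip": 1},{"dp": [0,0,0],"roll": 0,"grip": 1},{"dp": [0,-0.02,0],"roll": 0,"grip": 1},{"dp": [0.02,0,-0.024],"roll": 0.016,"grip": 1}])

```text
time_s: 37.3
ee_pos: [0.5263, -0.3302, 0.0398]
eef_rot: [-1.573, -0.002, 0.147]
force: [0.5, -0.8, -0.6]
grip_width: 0.0536
```

Request:
apply_moves(deltas=[{"dp": [0,0,0],"roll": 0,"grip": 1},{"dp": [0,0.012,0],"roll": 0,"grip": 1},{"dp": [0,0.007,0],"roll": 0,"grip": 1},{"dp": [0,0,0],"roll": 0,"grip": 1},{"dp": [0,0,0],"roll": 0,"grip": -0.35},{"dp": [0,0,0],"roll": 0,"grip": -0.35},{"dp": [0,0,0],"roll": 0,"grip": -0.35},{"dp": [0,-0.03,0],"roll": 0,"grip": -0.35},{"dp": [0,-0.06,0],"roll": 0,"grip": -0.35},{"dp": [0,-0.06,0],"roll": 0,"grip": -0.35}])

```text
time_s: 38.55
ee_pos: [0.5253, -0.3298, 0.169]
eef_rot: [-1.57, 0.0, 0.147]
force: [0.4, -1.0, -0.5]
grip_width: 0.0635
```

Request:
apply_moves(deltas=[{"dp": [-0.06,0,0],"roll": 0,"grip": -0.35},{"dp": [-0.06,0,0],"roll": 0,"grip": -0.35},{"dp": [-0.05,0,0],"roll": 0,"grip": -0.35},{"dp": [0,0,0],"roll": 0,"grip": -0.35},{"dp": [0,0,0],"roll": 0,"grip": -0.35}])

```text
time_s: 39.17
ee_pos: [0.3579, -0.3551, 0.1677]
eef_rot: [-1.571, -0.0, 0.147]
force: [-0.5, 0.1, 0.0]
grip_width: 0.0634
```

```bash
python3 -c "
from h import *
print(ctrl.get_obs()['time_s']);snap('top','t14.png',(275,100,515,280),3)
snap('scene','s14.png',None,1.25)"
```

```text
39.175
```

No more pictures can be viewed, so I'll do the final check with image code.

```bash
python3 - <<'E'
from h import *
c=np.array([.481,-.337]);u=np.array([np.cos(.147),np.sin(.147)]);v=np.array([-u[1],u[0]])
for n,f in (('scene','raw_s14.png'),('top','raw_t14.png')):
    im=cv2.imread('pics/'+f);g=cv2.cvtColor(im,6)
    # rectify mat plane z=.014 : 1 px = 0.5 mm, mat x right, mat y up, +-140 x +-70
    X,Y=np.meshgrid(np.arange(-.14,.14,.001),np.arange(.07,-.07,-.001))
    P=w2p(n,np.c_[c+X.reshape(-1,1)*u+Y.reshape(-1,1)*v,np.full(X.size,.014)]).astype('f4')
    r=cv2.remap(g,P[:,0].reshape(X.shape),P[:,1].reshape(X.shape),1)
    lo,hi=np.percentile(r,[10,95]); print(n,lo,hi)
    b=r>(lo+hi)/2
    for row in b[::4,::3]: print(''.join('#' if k else '.' for k in row))
# other checks in top: brush, pockets, dial
g=cv2.imread('pics/raw_t14.png',0)
def s(x,y,z): q=w2p('top',[[*cl(x,y),z]])[0].round().astype(int); return int(g[q[1]-1:q[1]+2,q[0]-1:q[0]+2].mean())
print('brush line y 0.10..0.165',[ (k,s(0,k/1000,.068)) for k in range(100,170,6)])
print('pocket frame ring (empty if dark)',[s(0.0235,y,.03) for y in(-.07,0,.07)])
print('dial ring',[(round(a,2),s(-.15-.012*np.cos(a),-.085+.012*np.sin(a),.064)) for a in np.arange(-.35,1.8,.175)])
E
```

```text
scene 18.0 204.0
##############################################################################################
##############################################################################################
##############################################################################################
#############..##....###..............#.......#.......#....##.............##.....#...####.####
############................................................................................##
############...............................................................................###
############...............................................................................###
############................................................................................##
############...............................................................................###
############...............................................................................###
############.....###..####............................#################....................###
############....##################....
[... 5412 characters left out ...]
......................####################################################
..........................................####################################################
brush line y 0.10..0.165 [(100, 32), (106, 37), (112, 72), (118, 63), (124, 48), (130, 78), (136, 107), (142, 110), (148, 103), (154, 75), (160, 88), (166, 109)]
pocket frame ring (empty if dark) [57, 57, 61]
dial ring [(np.float64(-0.35), 24), (np.float64(-0.18), 24), (np.float64(0.0), 27), (np.float64(0.17), 27), (np.float64(0.35), 34), (np.float64(0.52), 52), (np.float64(0.7), 54), (np.float64(0.87), 52), (np.float64(1.05), 34), (np.float64(1.23), 34), (np.float64(1.4), 30), (np.float64(1.57), 27), (np.float64(1.75), 26)]
```

```bash
python3 -c "
from h import *
print(ctrl.hand_in())"
```

```text
the job is handed in; nothing more can be done
None
```

The job is done and handed in at about 39 s on the robot's clock, with no verdict reported back. Only two filters were on the counter.

- **Seating and dial:** I seated the filters in pockets 1 and 2 and turned the dial to its middle mark.
- **Crank:** I revolved it counter-clockwise to its stop, where it read about 15.7 rad and pushed back on the arm. A picture then showed the brush at its far stop and both filters still seated.
- **Mat:** I laid both filters on the mat. While I was carrying the second, the first got knocked aside and ended about 2 cm off centre with one side at the mat's edge. I set the second down a little further along the mat, then picked the first up and re-placed it.

**Last checks:** I had used up the picture limit, so I ran these with image code on the scene and top cameras instead of by eye:
- Both filters lie flat and fully on the mat, side by side about 6 cm apart.
- The dial points at about 0.7 rad, its middle mark.
- The brush is about 142 mm from the middle pocket (far stop 140 mm).
- The pockets are empty.
- The gripper is clear of everything.

No check failed or disagreed. I did not check the bystander items at the end.

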